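# Line up transformers by size for testing

### The arm

A 7-joint arm with a two-finger parallel gripper is mounted at the origin on the work surface. World frame = base frame: x ahead of the robot, y to its left, z up, the work surface at z = 0. Lengths are in m, angles in rad, forces in N, time in s.
With the tool pointing down it reaches from about 0.425 to 0.95 m from the base axis. Payload 4.7 kg.
Tool frame: the origin (TCP) lies at the very end of the fingers, on their centre line; the grasp point (between the pads) lies 19 mm behind it; z points along the fingers, y is the line along which they close (so a half turn about z gives the same grasp; the last joint's range is limited). The gripper opens to 85 mm and grips with 20 to 120 N. Pads are 22 mm wide; open, the fingers measure 114 mm over their backs; the gripper's body (76 mm by 85 mm) begins 54 mm behind the grasp point. The pads swing forward as they close: fully open they stand 13 mm farther back than shut.
Start: joints at [1.255, 0.469, -0.049, 1.532, 0.024, 1.141, -0.082], TCP at [0.191, -0.647, 0.231] pointing down, gripper open.
Joint ranges: [-2.59, 2.59], [-0.33, 1.99], [-1.39, 1.29], [0.1, 2.45], [-1.04, 4.18], [0.21, 1.99], [-2.66, 2.66]. Speed limits (rad/s): [2.57, 2.57, 3.14, 3.14, 3.14, 3.14, 3.14].

### API

Orientations are given as a rotation vector (axis times angle).
In Python, from plant import robot gives the robot as it stands.
- The arm moves only by the shell command python3 -m pendant 'ROWS'. ROWS is JSON, a list of rows, each a list of 3 entries, a list of its own where there are three numbers: the shift along the tool's x, y, z in cm, then the turn, a rotation vector about the tool's x, y, z in degrees, then the closure, from -1 (fully open) to 1 (shut). In form: [[[dx, dy, dz], [ax, ay, az], hand], ...]. A call has exactly 5 rows; each row is the pose to reach, as a shift and turn from the pose commanded when the call began, along the tool's axes at that moment; what a row does not reach only later rows make up. A row lasts 1/12 s, in which the tool goes at most 41.7 mm and 7.16 degrees, less where a joint would pass 70% of its speed; a pose out of reach is approached as far as the arm can. A call with a gripper value outside its range is refused whole. The fingers move at their own pace and stop on an object; the grip force is fixed at half the most. Time passes only in rows, so rows that repeat a pose let the fingers close, or fill a call up. It gives the time, the measured TCP pose, the force, the opening and the grip force at its end, in the units of the state.
- robot.read_state(): the state, without advancing time (a new reading comes with each control period).
- robot.capture(name): name is "scene" or "top" or "wrist"; returns the picture (480x640x3 uint8, red, green, blue); there is no depth.
- robot.camera_info(name): a dict with "fx", "fy", "cx", "cy" (pixels), "k1" (the pictures are not rectified: a ray, as slopes to the right and down, at radius r is drawn at 1 + k1 r^2 times it, then the intrinsics apply), "world_from_camera" (4x4, takes a point from camera to world coordinates). Camera axes: x right, y up, looking along -z (the intrinsics and any distortion apply to the point x, -y, -z); pixel columns grow to the right and rows downward; lengths in m; the calibration is good to about 2 mm. A picture is of the moment at which its call begins: read the wrist's pose just before it. camera_info takes no time and is no camera call; for the wrist camera it gives the pose at the moment of the call.
- robot.sign_off(): hands the job in; it is judged then, once.
Trained networks look in the newest picture that a camera, given by its name, has taken for a name from the list of things; names that differ only in an ending like _2 or _b are one class to them, and where a whole thing is asked for, a point or a joint stands for the part that bears it (a point fixed in the world has none). Each returns a list of dicts, best first, with "confidence" (0 to 1); they miss things now and then, are a little off and sometimes report something else, mostly with a low value. They report only what shows in the picture. A call takes as long as a camera call. They do not tell look-alikes from the thing itself.
- robot.boxes_of(query, camera): "rect" ([left, top, width, height] in pixels, round what is visible of it).
- robot.silhouettes(query, camera): "pixels" (480x640 bool, what is visible of it) and "rect" ([left, top, width, height] in pixels, round what is visible of it).
The state is a dict: "clock": time; "q": joint angles; "qvel": joint speeds; "joint_torque": joint torques, N m; "position": TCP position; "ee_rot": TCP orientation; "force": force on the tool from outside, world axes, zero at the start; "moment": the same for the moment, N m; "grip_width": finger opening in m; "finger_force": force on a finger pad.
Only numpy, scipy, OpenCV 4.12 (cv2) and the standard library are available. Lean on these libraries where they do the work, as an engineer would, in place of code of your own. Each camera call takes 0.05 s, during which the arm holds its last target. There are 200 camera calls.

### The job

Line up the four transformers by size for testing on the four black pads of the plywood board: the smallest on the pad beside the grey socket box with the two brass posts, then each next larger one on the next pad, so that the largest stands farthest from the box. Stand each upright in the middle of its pad and let go of it; which way round it is turned does not matter.

Things in the scene. Friction and masses are not known exactly. Their poses are not given: they have to be found in the camera images.
- transformer_28: Smallest of four loose transformers, alike but for size: dark steel core, yellow winding bulging from both broad faces. Core 28 mm long (own y) x 17 mm (x) x 24 mm high; 25 mm along x over the winding (middle 60% of height, 62% of length). About 70 g. Origin: centre of underside, z up. Grip across own y on the flat core ends. Starts upright on the bench, z = 0.
- transformer_38: Second smallest of four loose transformers, alike but for size: dark steel core, yellow winding bulging from both broad faces. Core 38 mm long (own y) x 23 mm (x) x 32 mm high; 33 mm along x over the winding (middle 60% of height, 62% of length). About 160 g. Origin: centre of underside, z up. Grip across own y on the flat core ends. Starts upright on the bench, z = 0.
- transformer_48: Second largest of four loose transformers, alike but for size: dark steel core, yellow winding bulging from both broad faces. Core 48 mm long (own y) x 29 mm (x) x 41 mm high; 42 mm along x over the winding (middle 60% of height, 62% of length). About 320 g. Origin: centre of underside, z up. Grip across own y on the flat core ends. Starts upright on the bench, z = 0.
- transformer_58: Largest of four loose transformers, alike but for size: dark steel core, yellow winding bulging from both broad faces. Core 58 mm long (own y) x 35 mm (x) x 49 mm high; 51 mm along x over the winding (middle 60% of height, 62% of length). About 550 g. Origin: centre of underside, z up. Grip across own y on the flat core ends. Starts upright on the bench, z = 0.
- pad_1: Number 1 of four like black plastic pads in a row (pad_1 to pad_4 in order, 73 to 97 mm apart, roughly in line), 60 x 60 x 2 mm, fixed on a 12 mm high plywood board. Origin: centre of its underside, 12 mm above the bench; its top, where a transformer stands, is 2 mm higher. Own y runs along the row from pad_1 towards pad_4, x across it.
- pad_2: Number 2 of four like black plastic pads in a row (pad_1 to pad_4 in order, 73 to 97 mm apart, roughly in line), 60 x 60 x 2 mm, fixed on a 12 mm high plywood board. Origin: centre of its underside, 12 mm above the bench; its top, where a transformer stands, is 2 mm higher. Own y runs along the row from pad_1 towards pad_4, x across it.
- pad_3: Number 3 of four like black plastic pads in a row (pad_1 to pad_4 in order, 73 to 97 mm apart, roughly in line), 60 x 60 x 2 mm, fixed on a 12 mm high plywood board. Origin: centre of its underside, 12 mm above the bench; its top, where a transformer stands, is 2 mm higher. Own y runs along the row from pad_1 towards pad_4, x across it.
- pad_4: Number 4 of four like black plastic pads in a row (pad_1 to pad_4 in order, 73 to 97 mm apart, roughly in line), 60 x 60 x 2 mm, fixed on a 12 mm high plywood board. Origin: centre of its underside, 12 mm above the bench; its top, where a transformer stands, is 2 mm higher. Own y runs along the row from pad_1 towards pad_4, x across it.
- socket_box: Grey test socket box, 60 (across the row) x 48 x 34 mm, two brass binding posts on top (49 mm in all), fixed on one end of the board about 80 mm beyond the end pad: next to pad_1 or to pad_4. At the other end is a blue screw bin of the same footprint (not listed). Origin: centre of its underside, 12 mm above the bench.
Not all that is in view belongs to the job. Leave any purple or turquoise look-alike of the transformer_58 alone. What is shaped like the transformer_48 but pink is not meant.

How it is judged:
By the outcome, as a careful person would: the job done as asked, in the order asked, and still so for the second after the job is handed in, with the robot touching nothing.
It also fails if it takes over 86 s, if anything falls off the work surface, if the arm or the gripper's body presses on something with over 40 N, if the wrist force passes 120 N, or if a joint passes its speed limit or range.

## Working session

There is one attempt and no reset: what is moved stays moved. The work goes in short steps, Python scripts to look and compute and a shell command to move; the robot and the scene stay as the last step left them, time stands still between calls to the robot, and variables do not carry over. Pictures are saved under pics/ and viewed, at most 14 in all, crops included, and the job is handed in when it is done.

```bash
mkdir -p pics; ls; python3 - <<'E'
from plant import robot
import cv2
for n in ("scene","top"):
    cv2.imwrite(f"pics/{n}0.png",robot.capture(n)[:,:,::-1])
    i=robot.camera_info(n); print(n,i)
s=robot.read_state(); print(s["clock"],s["position"],s["ee_rot"],s["grip_width"])
E
```

```text
pics
scene {'fx': 487.4766609653787, 'fy': 487.4766609653787, 'cx': 315.9482440914811, 'cy': 238.74145414761514, 'k1': -0.13162634278650578, 'world_from_camera': array([[-0.21849441, -0.80069395,  0.55780766,  1.07663679],
       [ 0.9757987 , -0.18441457,  0.11750812,  0.12463682],
       [ 0.00877982,  0.56998286,  0.82160967,  0.87488972],
       [ 0.        ,  0.        ,  0.        ,  1.        ]])}
top {'fx': 518.5895410169353, 'fy': 518.5895410169353, 'cx': 317.56892059237435, 'cy': 237.43281798608143, 'k1': -0.07411406694791274, 'world_from_camera': array([[-0.04415983,  0.97192437, -0.23111238,  0.30562633],
       [-0.99901425, -0.04191487,  0.01461719,  0.01695081],
       [ 0.00451976,  0.23153005,  0.97281725,  0.90048004],
       [ 0.        ,  0.        ,  0.        ,  1.        ]])}
0.1 [ 0.19078584 -0.64692713  0.230373  ] [-3.10763806e+00 -4.48746143e-01  5.31035564e-04] 0.08557712517908835
```

View pics/scene0.png

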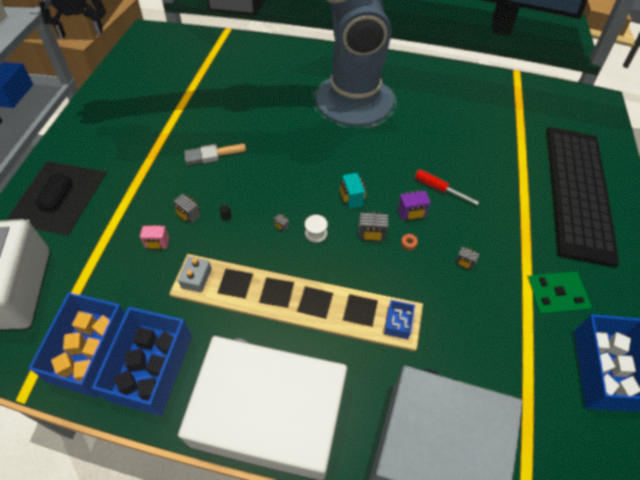

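View pics/top0.png

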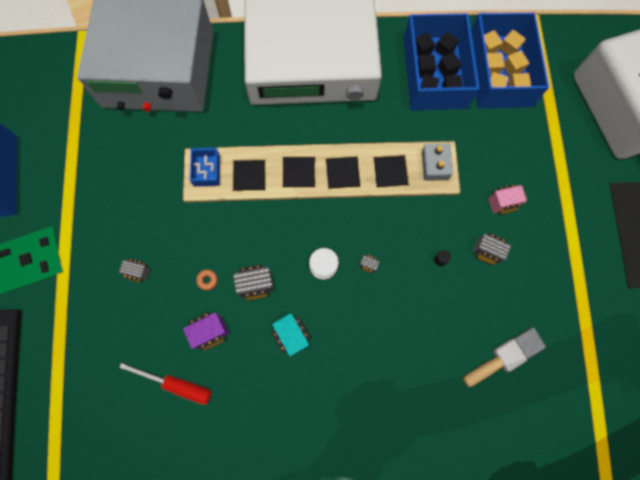

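Top view: the candidate transformers are at (370,263) small, (133,270), (493,248) and (253,283) large. All four have grey cores and yellow windings, so they fit. The purple (205,330), turquoise (291,335) and pink (508,198) ones are look-alikes to leave alone. The socket box with brass posts is at (437,162), on the right, so the pad at (390,171) takes the smallest and the one at (250,175) the largest.

```bash
cat > h.py <<'E'
import numpy as np, cv2
from scipy.optimize import minimize
from plant import robot
def proj(P,i):
    T=np.linalg.inv(i["world_from_camera"]); c=P@T[:3,:3].T+T[:3,3]
    u=c[:,0]/-c[:,2]; v=-c[:,1]/-c[:,2]; d=1+i["k1"]*(u*u+v*v)
    return np.c_[i["fx"]*u*d+i["cx"], i["fy"]*v*d+i["cy"]]
def ray(px,i,z):
    u,v=(px[0]-i["cx"])/i["fx"],(px[1]-i["cy"])/i["fy"]; a,b=u,v
    for _ in range(8):
        d=1+i["k1"]*(a*a+b*b); a,b=u/d,v/d
    W=i["world_from_camera"]; r=W[:3,:3]@np.array([a,-b,-1]); o=W[:3,3]
    return (o+r*(z-o[2])/r[2])[:2]
def box(a,b,z0,z1):
    return np.array([[x*a/2,y*b/2,z] for x in(-1,1) for y in(-1,1) for z in(z0,z1)])
D={28:(17,24,25),38:(23,32,33),48:(29,41,42),58:(35,49,51)}
def tmodel(n):
    w,h,o=D[n]; return np.r_[box(w,n,0,h),box(o,.62*n,.2*h,.8*h)]/1000
PAD=box(60,60,2,2)[::2]/1000
def fit(model,z,views,x0,yaws=np.radians(np.arange(0,180,20)),S=4):
    # views: (mask, info)
    pre=[]
    for m,i in views:
        ys,xs=np.where(m); l,t,r,b=xs.min()-15,ys.min()-15,xs.max()+16,ys.max()+16
        M=cv2.copyMakeBorder(m.astype(np.float32),40,40,40,40,cv2.BORDER_CONSTANT)[t+40:b+40,l+40:r+40]
        pre.append((cv2.resize(M,None,fx=S,fy=S,interpolation=cv2.INTER_LINEAR),l,t,i))
    def cost(p):
        c,s=np.cos(p[2]),np.sin(p[2])
        W=np.c_[model[:,0]*c-model[:,1]*s+p[0]*.01,model[:,0]*s+model[:,1]*c+p[1]*.01,model[:,2]+z]
        J=0
        for M,l,t,i in pre:
            h=cv2.convexHull(((proj(W,i)-[l,t]+.5)*S-.5).astype(np.float32))[:,0]
            R=np.zeros(M.shape,np.uint8); cv2.fillConvexPoly(R,np.round(h*16).astype(np.int32),1,shift=4)
            J+=1-np.minimum(R,M).sum()/np.maximum(R,M).sum()
        return J/len(pre)
    best=None
    for y in yaws:
        r=minimize(cost,[x0[0]*100,x0[1]*100,y],method="Nelder-Mead",options=dict(initial_simplex=[[x0[0]*100,x0[1]*100,y],[x0[0]*100+.6,x0[1]*100,y],[x0[0]*100,x0[1]*100+.6,y],[x0[0]*100,x0[1]*100,y+.25]],maxiter=120))
        if best is None or r.fun<best.fun: best=r
    return best.x[0]/100,best.x[1]/100,best.x[2],best.fun
def near(dets,px,tol=25):
    best=None
    for d in dets:
        ys,xs=np.where(d["pixels"])
        if len(xs)==0: continue
        e=np.hypot(xs.mean()-px[0],ys.mean()-px[1])
        if e<tol and (best is None or e<best[0]): best=(e,d["pixels"],d["confidence"])
    return best
E
cat > m.py <<'E'
from h import *
I={}; T={}; P={}
for n in("top","scene"):
    robot.capture(n); I[n]=robot.camera_info(n)
    T[n]=robot.silhouettes("transformer_58",n); P[n]=robot.silhouettes("pad_1",n)
    print(n,len(T[n]),len(P[n]))
    for L in(T[n],P[n]): print([(int(d["rect"][0]+d["rect"][2]/2),int(d["rect"][1]+d["rect"][3]/2),round(d["confidence"],2)) for d in L])
px={28:(370,263),38:(133,270),48:(493,248),58:(253,283)}
pp=[(390,171),(343,172),(298,172),(250,175)]
def go(name,model,z,zc,p,dets,yaws):
    x0=ray(p,I["top"],zc); v=[]
    for n in I:
        q=p if n=="top" else proj(np.array([[*x0,zc]]),I[n])[0]
        b=near(dets[n],q,18)
        if b: v.append((b[1],I[n]))
    if not v: print(name,"none",x0); return
    for vv in [v]+([[a] for a in v] if len(v)>1 else []):
        r=fit(model,z,vv,x0,yaws); print(name,len(vv),np.round(r[:2],4),round(np.degrees(r[2]),1),round(r[3],3))
for n,p in px.items(): go(n,tmodel(n),0,D[n][1]/2000,p,T,np.radians(np.arange(0,180,20)))
for k,p in enumerate(pp): go(f"pad{k}",PAD,.012,.014,p,P,[0,.2])
E
python3 m.py
```

```text
top 7 4
[(506, 198, 0.94), (492, 247, 0.78), (288, 336, 0.71), (249, 281, 0.68), (206, 332, 0.65), (134, 272, 0.59), (370, 264, 0.47)]
[(249, 175, 0.94), (298, 172, 0.75), (343, 170, 0.69), (391, 171, 0.67)]
scene 7 4
[(353, 191, 0.97), (414, 205, 0.97), (187, 208, 0.9), (155, 238, 0.89), (280, 222, 0.71), (371, 225, 0.58), (466, 257, 0.57)]
[(277, 292, 0.92), (361, 311, 0.78), (234, 282, 0.69), (314, 301, 0.65)]
28 2 [ 0.4661 -0.0829] 150.2 0.183
28 1 [ 0.4664 -0.0828] -25.5 0.105
28 1 [ 0.4639 -0.084 ] 14.6 0.227
38 2 [0.4706 0.3244] -15.0 0.098
38 1 [0.4708 0.3249] 164.2 0.083
38 1 [0.4701 0.3246] 157.6 0.106
48 2 [ 0.4809 -0.299 ] -28.2 0.088
48 1 [ 0.481  -0.2985] 149.9 0.071
48 1 [ 0.4795 -0.3002] -24.8 0.089
58 2 [0.4395 0.1156] 8.3 0.074
58 1 [0.4401 0.1164] 188.3 0.062
58 1 [0.4382 0.1147] 8.3 0.061
pad0 2 [ 0.6356 -0.135 ] 1.2 0.05
pad0 1 [ 0.6357 -0.135 ] 1.4 0.045
pad0 1 [ 0.6356 -0.1349] 0.8 0.054
pad1 2 [ 0.6362 -0.047 ] 2.4 0.054
pad1 1 [ 0.6366 -0.0469] 1.9 0.046
pad1 1 [ 0.6356 -0.0471] 2.4 0.057
pad2 2 [0.6408 0.0325] -2.3 0.061
pad2 1 [0.6408 0.0335] -1.3 0.05
pad2 1 [0.6403 0.0316] -2.3 0.058
pad3 2 [0.6388 0.1229] -0.8 0.059
pad3 1 [0.6389 0.1233] -0.8 0.053
pad3 1 [0.6384 0.1226] -1.4 0.061
```

```bash
cat >> h.py <<'E'
from scipy.spatial.transform import Rotation as Ro
def to(x,y,z,th):
    s=robot.read_state(); R=Ro.from_rotvec(s["ee_rot"]); a=np.radians(th)
    Rt=Ro.from_matrix(np.array([[np.cos(a),np.sin(a),0],[np.sin(a),-np.cos(a),0],[0,0,-1]]))
    print("t",round(s["clock"],2),"shift cm",np.round(R.inv().apply(np.array([x,y,z])-s["position"])*100,2),"turn deg",np.round((R.inv()*Rt).as_rotvec(degrees=True),1),"w",round(s["grip_width"],4))
E
python3 - <<'E'
from h import *
im=cv2.imread("pics/top0.png")
t=[cv2.resize(im[y-25:y+25,x-25:x+25],(300,300),interpolation=cv2.INTER_CUBIC) for x,y in((370,263),(133,270),(493,248),(253,283))]
cv2.imwrite("pics/crop.png",np.vstack([np.hstack(t[:2]),np.hstack(t[2:])]))
to(.466,-.083,.18,-27)
E
```

```text
t 0.4 shift cm [ 42.34 -46.35   5.13] turn deg [-0.   0.  43.4] w 0.0856
```

View pics/crop.png

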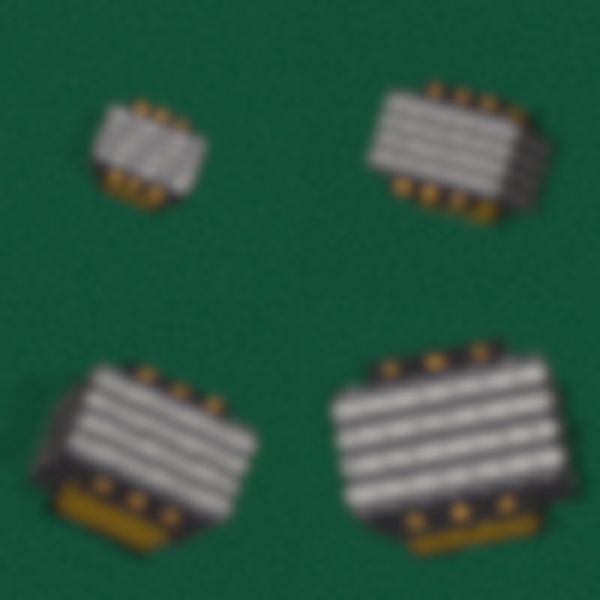

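The crop shows the four grey cores with yellow windings, clearly ordered by size: 28 top left, 38 top right, 48 bottom left, 58 bottom right. I start with the smallest.

```bash
python3 -m pendant '[[[3.5,-3.9,0],[0,0,0],-1],[[6,-6.5,0.5],[0,0,0],-1],[[9,-9.8,1],[0,0,0],-1],[[12,-13.1,1.3],[0,0,0],-1],[[14,-15.3,1.5],[0,0,0],-1]]'
python3 -m pendant '[[[3,-3.3,0],[0,0,0],-1],[[6,-6.5,0.5],[0,0,0],-1],[[9,-9.8,1],[0,0,0],-1],[[12,-13.1,1.3],[0,0,0],-1],[[14,-15.3,1.5],[0,0,0],-1]]'
python3 -m pendant '[[[3,-3.3,0],[0,0,7],-0.5],[[6,-6.5,0.5],[0,0,14],-0.5],[[9,-9.8,1],[0,0,21],-0.5],[[12,-13.1,1.3],[0,0,28],-0.5],[[14.4,-15.8,2],[0,0,34],-0.5]]'
cat > w.py <<'E'
import sys
from h import *
# usage: n x y [th] ; refine object with wrist camera
n=int(sys.argv[1]); x0=np.array([float(sys.argv[2]),float(sys.argv[3])])
i=robot.camera_info("wrist"); im=robot.capture("wrist"); cv2.imwrite(f"pics/w{n}_{robot.read_state()['clock']:.1f}.png",im[:,:,::-1])
d=robot.silhouettes("transformer_%d"%n,"wrist"); z=D[n][1]/2000
p=proj(np.array([[*x0,z]]),i)[0]; print("expect",p.round(),[(k["rect"],round(k["confidence"],2)) for k in d])
b=near(d,p,70)
if b: r=fit(tmodel(n),0,[(b[1],i)],x0); print(np.round(r[:2],4),round(np.degrees(r[2]),1),round(r[3],3))
E
python3 w.py 28 .466 -.083
python3 -c "
from h import *
to(.466,-.083,.1,-27)"
```

```text
clock: 0.82
position: [0.2825, -0.4592, 0.2162]
ee_rot: [3.109, 0.448, 0.0]
force: [0.2, 0.1, 0.6]
grip_width: 0.0854
finger_force: 0.0
clock: 1.23
position: [0.3735, -0.2729, 0.2015]
ee_rot: [3.109, 0.448, 0.001]
force: [0.4, -0.4, -0.2]
grip_width: 0.0851
finger_force: 0.0
clock: 1.65
position: [0.4499, -0.1184, 0.1874]
ee_rot: [3.119, -0.37, 0.002]
force: [1.0, 0.3, 0.6]
grip_width: 0.0641
finger_force: 0.0
expect [277. 209.] [([0.0, 260.1, 109.1, 83.8], 0.91), ([542.6, 0.0, 93.2, 29.7], 0.9), ([503.7, 92.8, 101.1, 68.1], 0.89), ([112.6, 332.6, 65.8, 51.6], 0.63), ([0.0, 350.5, 57.8, 86.7], 0.61), ([257.6, 197.4, 38.8, 33.7], 0.56)]
[ 0.4637 -0.0827] 155.6 0.081
t 1.75 shift cm [ 0.75 -3.33  8.71] turn deg [-0.1 -0.  14.3] w 0.064
```

```bash
python3 -m pendant '[[[0.3,-1.5,2],[0,0,5],-0.4],[[0.7,-3,4],[0,0,10],-0.4],[[0.7,-3.3,6.5],[0,0,14],-0.4],[[0.7,-3.3,8.7],[0,0,14],-0.4],[[0.7,-3.3,8.7],[0,0,14],-0.4]]'
python3 w.py 28 .4645 -.083
python3 -c "
from h import *
to(.4645,-.083,.003,-25.5)"
```

```text
clock: 2.17
position: [0.4605, -0.0893, 0.0967]
ee_rot: [3.053, -0.737, -0.012]
force: [-0.4, -0.2, -0.8]
grip_width: 0.0596
finger_force: 0.0
expect [312. 250.] [([598.6, 0.0, 41.1, 89.7], 0.96), ([288.0, 227.0, 47.0, 50.8], 0.93), ([0.0, 364.4, 99.6, 95.1], 0.68), ([160.4, 467.5, 10.8, 12.5], 0.39)]
[ 0.4638 -0.0823] -25.6 0.061
t 2.27 shift cm [-0.19 -0.68  9.69] turn deg [ 0.   0.1 -1.7] w 0.0598
```

```bash
python3 -m pendant '[[[-0.2,-0.4,2],[0,0,-1.5],-0.3],[[-0.3,-0.7,4],[0,0,-1.5],-0.3],[[-0.3,-0.7,6],[0,0,-1.5],-0.3],[[-0.3,-0.7,6],[0,0,-1.5],-0.3],[[-0.3,-0.7,6],[0,0,-1.5],-0.3]]'
python3 -c "
from h import *
to(.4639,-.0823,.003,-25.5)"
```

```text
clock: 2.68
position: [0.4645, -0.0824, 0.0408]
ee_rot: [3.062, -0.7, 0.001]
force: [0.1, -0.8, 1.6]
grip_width: 0.0553
finger_force: 0.0
t 2.68 shift cm [-0.06  0.02  3.78] turn deg [ 0.  -0.  -0.2] w 0.0553
```

Good tracking; go down, grip and lift.

```bash
python3 -m pendant '[[[-0.05,0,2],[0,0,0],-0.3],[[-0.05,0,3.4],[0,0,0],-0.3],[[-0.05,0,3.8],[0,0,0],-0.3],[[-0.05,0,3.8],[0,0,0],0.5],[[-0.05,0,3.8],[0,0,0],1]]'
python3 -m pendant '[[[0,0,0],[0,0,0],1],[[0,0,0],[0,0,0],1],[[0,0,0],[0,0,0],1],[[0,0,0],[0,0,0],1],[[0,0,0],[0,0,0],1]]'
python3 -m pendant '[[[0,0,0],[0,0,0],1],[[0,0,-1],[0,0,0],1],[[0,0,-3],[0,0,0],1],[[0,0,-5.5],[0,0,0],1],[[0,0,-8],[0,0,0],1]]'
python3 -c "
from h import *
to(.6356,-.135,.09,0)"
```

```text
clock: 3.1
position: [0.4646, -0.0819, 0.0033]
ee_rot: [-3.063, 0.7, -0.004]
force: [-0.2, 0.5, 0.9]
grip_width: 0.0323
finger_force: 0.0
clock: 3.52
position: [0.4648, -0.0819, 0.0035]
ee_rot: [3.063, -0.699, 0.005]
force: [-0.7, 0.4, 7.1]
grip_width: 0.0267
finger_force: 59.6
clock: 3.93
position: [0.4631, -0.0814, 0.0835]
ee_rot: [-3.063, 0.699, 0.001]
force: [1.1, -0.3, -0.0]
grip_width: 0.027
finger_force: 59.1
t 3.93 shift cm [17.86 -2.65 -0.65] turn deg [ -0.    0.  -25.7] w 0.027
```

```bash
python3 -m pendant '[[[3.6,-0.5,-0.2],[0,0,-5],1],[[7.2,-1,-0.4],[0,0,-10],1],[[10.8,-1.6,-0.6],[0,0,-15],1],[[14.4,-2.1,-0.6],[0,0,-20],1],[[17.9,-2.6,-0.6],[0,0,-25.7],1]]'
python3 -m pendant '[[[0,0,0],[0,0,0],1],[[0,0,1],[0,0,0],1],[[0,0,3],[0,0,0],1],[[0,0,4],[0,0,0],1],[[0,0,4],[0,0,0],1]]'
python3 -c "
from h import *
to(.6356,-.135,.018,0)"
```

```text
clock: 4.35
position: [0.6378, -0.1367, 0.0897]
ee_rot: [3.141, 0.006, 0.003]
force: [1.2, 0.6, -0.6]
grip_width: 0.0269
finger_force: 59.0
clock: 4.77
position: [0.6326, -0.1352, 0.0451]
ee_rot: [-3.141, -0.0, 0.011]
force: [-0.2, -1.0, -0.6]
grip_width: 0.0267
finger_force: 59.1
t 4.77 shift cm [ 0.32 -0.02  2.71] turn deg [-0.   0.4  0. ] w 0.0267
```

```bash
python3 -m pendant '[[[0.1,0,0.8],[0,0,0],1],[[0.1,0,1.5],[0,0,0],1],[[0.1,0,1.5],[0,0,0],1],[[0.1,0,1.5],[0,0,0],1],[[0.1,0,1.5],[0,0,0],1]]'
python3 -c "
from h import *
to(.6356,-.135,.018,0)"
```

```text
clock: 5.18
position: [0.6374, -0.1358, 0.0334]
ee_rot: [3.141, -0.0, 0.001]
force: [0.3, 0.5, -0.0]
grip_width: 0.0261
finger_force: 59.1
t 5.18 shift cm [-0.18 -0.08  1.54] turn deg [ 0. -0. -0.] w 0.0261
```

```bash
python3 -m pendant '[[[-0.18,-0.08,0.5],[0,0,0],1],[[-0.18,-0.08,1],[0,0,0],1],[[-0.18,-0.08,1.3],[0,0,0],1],[[-0.18,-0.08,1.5],[0,0,0],1],[[-0.18,-0.08,1.55],[0,0,0],1]]'
python3 -m pendant '[[[0,0,0],[0,0,0],1],[[0,0,0],[0,0,0],0.2],[[0,0,0],[0,0,0],-0.2],[[0,0,0],[0,0,0],-0.2],[[0,0,0],[0,0,0],-0.2]]'
python3 -m pendant '[[[0,0,-2],[0,0,0],-0.3],[[0,0,-5],[0,0,0],-0.4],[[0,0,-8],[0,0,0],-0.4],[[0,0,-11],[0,0,0],-0.4],[[0,0,-13],[0,0,0],-0.4]]'
python3 -c "
from h import *
robot.capture('top');i=robot.camera_info('top');d=robot.silhouettes('transformer_28','top')
p=proj(np.array([[.6356,-.135,.026]]),i)[0]; b=near(d,p,15)
if b: r=fit(tmodel(28),.014,[(b[1],i)],(.6356,-.135)); print(np.round(r,3))
to(.4706,.3246,.13,-18)"
```

```text
clock: 5.6
position: [0.6349, -0.135, 0.0176]
ee_rot: [3.141, -0.001, -0.002]
force: [-3.7, 0.3, 6.2]
grip_width: 0.0266
finger_force: 59.8
clock: 6.02
position: [0.6354, -0.1351, 0.0173]
ee_rot: [3.142, -0.0, 0.0]
force: [-0.4, 0.3, -0.1]
grip_width: 0.0514
finger_force: 0.0
clock: 6.43
position: [0.6365, -0.135, 0.1506]
ee_rot: [3.141, -0.0, 0.006]
force: [1.0, 1.0, 0.2]
grip_width: 0.0597
finger_force: 0.0
[ 0.638 -0.135  3.124  0.147]
t 6.53 shift cm [-16.79 -45.97   1.99] turn deg [ 0.  -0.5 18. ] w 0.0597
```

```bash
python3 -m pendant '[[[-0.8,-2,0],[0,0,0],-0.5],[[-2.1,-5.7,0],[0,0,0],-0.5],[[-3.4,-9.4,0],[0,0,0],-0.5],[[-4.7,-13,0],[0,0,0],-0.5],[[-6,-16.5,0],[0,0,0],-0.5]]'
python3 -m pendant '[[[-1.3,-3.6,0],[0,0,0],-0.5],[[-2.6,-7.2,0],[0,0,0],-0.5],[[-3.9,-10.8,0],[0,0,0],-0.5],[[-5.2,-14.4,0],[0,0,0],-0.5],[[-6.5,-18,0],[0,0,0],-0.5]]'
python3 -m pendant '[[[-1.3,-3.6,0.5],[0,0,6],-0.5],[[-2.6,-7,1],[0,0,12],-0.5],[[-4,-10.5,1.5],[0,0,18],-0.5],[[-4.2,-11.5,2],[0,0,18],-0.5],[[-4.2,-11.5,2],[0,0,18],-0.5]]'
python3 w.py 38 .4706 .3246
python3 -c "
from h import *
to(.4706,.3246,.06,-16)"
```

```text
clock: 6.95
position: [0.5739, 0.0316, 0.1464]
ee_rot: [-3.141, 0.0, 0.002]
force: [-0.4, 0.3, -0.1]
grip_width: 0.064
finger_force: 0.0
clock: 7.37
position: [0.509, 0.2112, 0.1465]
ee_rot: [3.141, -0.001, -0.002]
force: [-0.1, 1.0, -0.4]
grip_width: 0.0638
finger_force: 0.0
clock: 7.78
position: [0.4627, 0.3332, 0.1258]
ee_rot: [3.106, -0.471, -0.003]
force: [-1.8, 1.4, -0.2]
grip_width: 0.0642
finger_force: 0.0
expect [334. 225.] [([495.2, 269.1, 142.7, 111.8], 0.94), ([598.4, 147.2, 40.3, 80.1], 0.84), ([303.2, 199.1, 60.4, 59.8], 0.71)]
[0.4689 0.3257] -16.3 0.056
t 7.88 shift cm [0.49 0.08 6.64] turn deg [ 0.1  0.  -1.6] w 0.0637
```

```bash
python3 -m pendant '[[[0.35,0,2],[0,0,-1.5],-0.4],[[0.35,0,4],[0,0,-1.5],-0.4],[[0.35,0,5.5],[0,0,-1.5],-0.4],[[0.35,0,5.5],[0,0,-1.5],-0.4],[[0.35,0,5.5],[0,0,-1.5],-0.4]]'
python3 w.py 38 .4694 .3253
python3 -c "
from h import *
to(.4694,.3253,.007,-16.3)"
```

```text
clock: 8.3
position: [0.4724, 0.3214, 0.0717]
ee_rot: [3.107, -0.456, -0.003]
force: [0.4, -0.1, -0.1]
grip_width: 0.0595
finger_force: 0.0
expect [320. 276.] [([279.8, 240.7, 80.7, 76.5], 0.73), ([530.7, 326.8, 107.8, 117.0], 0.67)]
[0.4689 0.3254] 163.2 0.053
t 8.4 shift cm [-0.42 -0.11  6.62] turn deg [-0.1 -0.  -0.3] w 0.0598
```

```bash
python3 -m pendant '[[[-0.45,-0.1,1],[0,0,0],-0.4],[[-0.45,-0.1,2],[0,0,0],-0.4],[[-0.45,-0.1,2.6],[0,0,0],-0.4],[[-0.45,-0.1,2.6],[0,0,0],-0.4],[[-0.45,-0.1,2.6],[0,0,0],-0.4]]'
python3 -c "
from h import *
to(.469,.3254,.007,-16.5)"
```

```text
clock: 8.82
position: [0.4672, 0.326, 0.0457]
ee_rot: [3.108, -0.45, -0.001]
force: [0.8, 0.4, 0.2]
grip_width: 0.0596
finger_force: 0.0
t 8.82 shift cm [0.19 0.   3.87] turn deg [0.1 0.  0. ] w 0.0596
```

```bash
python3 -m pendant '[[[0.1,0,1.5],[0,0,0],-0.4],[[0.1,0,3],[0,0,0],-0.4],[[0.1,0,3.9],[0,0,0],-0.4],[[0.1,0,3.9],[0,0,0],-0.4],[[0.1,0,3.9],[0,0,0],1]]'
python3 -m pendant '[[[0,0,0],[0,0,0],1],[[0,0,0],[0,0,0],1],[[0,0,0],[0,0,0],1],[[0,0,0],[0,0,0],1],[[0,0,0],[0,0,0],1]]'
python3 -m pendant '[[[0,0,0],[0,0,0],1],[[0,0,-1],[0,0,0],1],[[0,0,-3],[0,0,0],1],[[0,0,-5.5],[0,0,0],1],[[0,0,-8],[0,0,0],1]]'
python3 -c "
from h import *
to(.6362,-.047,.09,0)"
```

```text
clock: 9.23
position: [0.4685, 0.3259, 0.0072]
ee_rot: [3.108, -0.451, -0.001]
force: [-0.5, -0.6, 0.1]
grip_width: 0.0492
finger_force: 0.0
clock: 9.65
position: [0.4692, 0.3263, 0.0082]
ee_rot: [-3.108, 0.451, -0.002]
force: [-0.6, 0.9, 4.7]
grip_width: 0.0368
finger_force: 61.5
clock: 10.07
position: [0.4678, 0.3252, 0.0878]
ee_rot: [3.107, -0.451, -0.003]
force: [0.7, -0.3, -1.8]
grip_width: 0.0368
finger_force: 60.7
t 10.07 shift cm [26.73 30.9  -0.2 ] turn deg [  0.1   0.1 -16.5] w 0.0368
```

```bash
python3 -m pendant '[[[1.5,1.7,0],[0,0,0],1],[[4,4.6,0],[0,0,0],1],[[6.6,7.6,0],[0,0,0],1],[[9.2,10.6,0],[0,0,0],1],[[11.8,13.6,0],[0,0,0],1]]'
python3 -m pendant '[[[2.6,3,0],[0,0,0],1],[[5.2,6,0],[0,0,0],1],[[7.8,9,0],[0,0,0],1],[[10,11.5,0],[0,0,0],1],[[12,13.8,0],[0,0,0],1]]'
python3 -m pendant '[[[1.4,1.7,0.5],[0,0,-6],1],[[2.5,3,1],[0,0,-12],1],[[2.9,3.5,2],[0,0,-16.5],1],[[2.9,3.5,3],[0,0,-16.5],1],[[2.9,3.5,3],[0,0,-16.5],1]]'
python3 -c "
from h import *
to(.6362,-.047,.0215,0)"
```

```text
clock: 10.48
position: [0.5431, 0.1602, 0.0876]
ee_rot: [3.109, -0.45, -0.001]
force: [0.8, 0.2, -1.4]
grip_width: 0.0374
finger_force: 60.8
clock: 10.9
position: [0.6191, -0.0076, 0.0874]
ee_rot: [3.108, -0.454, -0.001]
force: [0.3, 0.3, -1.0]
grip_width: 0.0367
finger_force: 60.8
clock: 11.32
position: [0.6345, -0.0465, 0.0549]
ee_rot: [-3.141, 0.005, 0.008]
force: [-0.6, 0.4, -3.2]
grip_width: 0.037
finger_force: 60.8
t 11.32 shift cm [0.19 0.06 3.34] turn deg [-0.   0.3 -0.2] w 0.037
```

```bash
python3 -m pendant '[[[0.1,0.05,1],[0,0,0],1],[[0.1,0.05,2],[0,0,0],1],[[0.1,0.05,2.2],[0,0,0],1],[[0.1,0.05,2.2],[0,0,0],1],[[0.1,0.05,2.2],[0,0,0],1]]'
python3 -c "
from h import *
to(.6362,-.047,.0225,0)"
```

```text
clock: 11.73
position: [0.6377, -0.0461, 0.0353]
ee_rot: [3.142, 0.001, -0.0]
force: [0.0, -0.7, -2.3]
grip_width: 0.0369
finger_force: 60.7
t 11.73 shift cm [-0.15  0.09  1.28] turn deg [0. 0. 0.] w 0.0369
```

```bash
python3 -m pendant '[[[-0.15,0.09,0.4],[0,0,0],1],[[-0.15,0.09,0.8],[0,0,0],1],[[-0.15,0.09,1.1],[0,0,0],1],[[-0.15,0.09,1.25],[0,0,0],1],[[-0.15,0.09,1.32],[0,0,0],1]]'
python3 -m pendant '[[[0,0,0],[0,0,0],1],[[0,0,0],[0,0,0],0],[[0,0,0],[0,0,0],-0.4],[[0,0,0],[0,0,0],-0.4],[[0,0,0],[0,0,0],-0.4]]'
python3 -m pendant '[[[0,0,-2],[0,0,0],-0.5],[[0,0,-5],[0,0,0],-0.5],[[0,0,-8],[0,0,0],-0.5],[[0,0,-11],[0,0,0],-0.5],[[0,0,-13],[0,0,0],-0.5]]'
python3 -c "
from h import *
to(.481,-.299,.13,-29)"
```

```text
clock: 12.15
position: [0.636, -0.0478, 0.0222]
ee_rot: [3.141, -0.001, -0.001]
force: [-2.0, -0.1, 3.7]
grip_width: 0.0368
finger_force: 61.3
clock: 12.57
position: [0.6366, -0.0477, 0.0225]
ee_rot: [3.141, -0.0, 0.001]
force: [-1.0, -0.2, -0.6]
grip_width: 0.0598
finger_force: 0.0
clock: 12.98
position: [0.6376, -0.0476, 0.1556]
ee_rot: [3.141, -0.0, 0.007]
force: [0.5, 0.1, 0.7]
grip_width: 0.0638
finger_force: 0.0
t 12.98 shift cm [-15.66  25.14   2.5 ] turn deg [-0.1 -0.2 29. ] w 0.0638
```

```bash
python3 -m pendant '[[[-1.2,2,0],[0,0,0],-0.6],[[-3,5,0],[0,0,0],-0.6],[[-5,8.2,0],[0,0,0],-0.7],[[-7,11.4,0],[0,0,0],-0.7],[[-9,14.6,0],[0,0,0],-0.7]]'
python3 -m pendant '[[[-2,3,0.5],[0,0,7],-0.7],[[-4,6.2,1],[0,0,14],-0.7],[[-5.8,9,1.5],[0,0,21],-0.7],[[-6.6,10.5,2.2],[0,0,28],-0.7],[[-6.6,10.5,2.5],[0,0,29],-0.7]]'
python3 w.py 48 .4805 -.299
python3 -c "
from h import *
to(.4805,-.299,.06,-29)"
```

```text
clock: 13.4
position: [0.5453, -0.1949, 0.1525]
ee_rot: [3.141, 0.0, 0.001]
force: [0.3, 0.3, 0.3]
grip_width: 0.0725
finger_force: 0.0
clock: 13.82
position: [0.4766, -0.3037, 0.1269]
ee_rot: [3.034, -0.805, -0.002]
force: [-0.3, 0.2, -0.3]
grip_width: 0.0725
finger_force: 0.0
expect [315. 240.] [([238.3, 21.2, 106.9, 108.4], 0.83), ([273.0, 204.9, 81.3, 75.0], 0.68)]
[ 0.4789 -0.2971] 152.7 0.052
t 13.92 shift cm [0.08 0.   6.69] turn deg [-0.  0. -0.] w 0.0724
```

```bash
python3 -m pendant '[[[0,-0.1,1.5],[0,0,-1.5],-0.7],[[-0.1,-0.1,3],[0,0,-1.5],-0.7],[[-0.1,-0.1,4.5],[0,0,-1.5],-0.7],[[-0.1,-0.1,4.5],[0,0,-1.5],-0.7],[[-0.1,-0.1,4.5],[0,0,-1.5],-0.7]]'
python3 w.py 48 .479 -.2975
python3 -c "
from h import *
to(.479,-.2973,.012,-27.5)"
```

```text
clock: 14.33
position: [0.4807, -0.2955, 0.0821]
ee_rot: [-3.052, 0.741, 0.001]
force: [-0.2, -0.1, 0.1]
grip_width: 0.0728
finger_force: 0.0
expect [330. 266.] [([251.4, 0.0, 132.0, 128.8], 0.95), ([280.0, 218.8, 100.8, 93.3], 0.86)]
[ 0.4789 -0.2972] -27.3 0.05
t 14.43 shift cm [-0.18  0.16  7.12] turn deg [-0.  -0.1  0.1] w 0.0726
```

```bash
python3 -m pendant '[[[-0.15,0.15,1.5],[0,0,0],-0.7],[[-0.15,0.15,3],[0,0,0],-0.7],[[-0.15,0.15,4],[0,0,0],-0.7],[[-0.15,0.15,4],[0,0,0],-0.7],[[-0.15,0.15,4],[0,0,0],-0.7]]'
python3 -c "
from h import *
to(.479,-.2973,.012,-27.5)"
```

```text
clock: 14.85
position: [0.4782, -0.2978, 0.0425]
ee_rot: [-3.052, 0.746, -0.0]
force: [0.2, 0.2, -0.0]
grip_width: 0.0727
finger_force: 0.0
t 14.85 shift cm [ 0.05 -0.08  3.05] turn deg [-0. -0.  0.] w 0.0727
```

```bash
python3 -m pendant '[[[0.03,0,1.2],[0,0,0],-0.7],[[0.03,0,2.4],[0,0,0],-0.7],[[0.03,0,3.05],[0,0,0],-0.7],[[0.03,0,3.05],[0,0,0],-0.3],[[0.03,0,3.05],[0,0,0],1]]'
python3 -m pendant '[[[0,0,0],[0,0,0],1],[[0,0,0],[0,0,0],1],[[0,0,0],[0,0,0],1],[[0,0,0],[0,0,0],1],[[0,0,0],[0,0,0],1]]'
python3 -m pendant '[[[0,0,0],[0,0,0],1],[[0,0,-1],[0,0,0],1],[[0,0,-3],[0,0,0],1],[[0,0,-5.5],[0,0,0],1],[[0,0,-9],[0,0,0],1]]'
python3 -c "
from h import *
to(.6408,.0325,.12,0)"
```

```text
clock: 15.27
position: [0.4777, -0.2978, 0.011]
ee_rot: [-3.051, 0.747, 0.002]
force: [0.5, 0.9, -0.1]
grip_width: 0.0495
finger_force: 0.0
clock: 15.68
position: [0.478, -0.298, 0.0117]
ee_rot: [3.051, -0.747, -0.0]
force: [0.3, -0.1, -3.7]
grip_width: 0.0469
finger_force: 62.4
clock: 16.1
position: [0.4764, -0.2971, 0.1013]
ee_rot: [-3.05, 0.747, 0.007]
force: [1.8, 0.3, -3.5]
grip_width: 0.0471
finger_force: 62.4
t 16.1 shift cm [ -0.65 -36.82  -1.86] turn deg [ -0.1   0.3 -27.5] w 0.0471
```

```bash
python3 -m pendant '[[[0,-2,-0.5],[0,0,0],1],[[-0.1,-5,-1],[0,0,0],1],[[-0.2,-8.5,-1.5],[0,0,0],1],[[-0.2,-12,-1.8],[0,0,0],1],[[-0.3,-15.5,-1.8],[0,0,0],1]]'
python3 -m pendant '[[[-0.1,-3.5,0],[0,0,-4],1],[[-0.1,-7,0],[0,0,-10],1],[[-0.2,-10.5,0],[0,0,-16],1],[[-0.2,-14,0],[0,0,-22],1],[[-0.3,-17,0],[0,0,-27.5],1]]'
python3 -m pendant '[[[0,0,0],[0,0,0],1],[[0,0,0],[0,0,0],1],[[0,0,0],[0,0,0],1],[[0,0,0],[0,0,0],1],[[0,0,0],[0,0,0],1]]'
python3 -c "
from h import *
to(.6408,.0325,.027,0)"
```

```text
clock: 16.52
position: [0.5481, -0.1582, 0.1216]
ee_rot: [3.051, -0.748, 0.004]
force: [0.8, -0.7, -3.6]
grip_width: 0.0474
finger_force: 62.7
clock: 16.93
position: [0.6238, -0.0044, 0.1206]
ee_rot: [-3.141, -0.01, -0.002]
force: [1.1, 0.0, -3.7]
grip_width: 0.0472
finger_force: 62.7
clock: 17.35
position: [0.6224, -0.009, 0.1199]
ee_rot: [3.14, -0.005, -0.0]
force: [-0.1, -0.3, -3.4]
grip_width: 0.0469
finger_force: 62.7
t 17.35 shift cm [ 1.83 -4.17  9.28] turn deg [ 0.1  0.  -0.2] w 0.0469
```

```bash
python3 -m pendant '[[[1,-2.2,0.5],[0,0,0],1],[[1.8,-4.2,1.5],[0,0,0],1],[[1.8,-4.2,4],[0,0,0],1],[[1.8,-4.2,6],[0,0,0],1],[[1.8,-4.2,7],[0,0,0],1]]'
python3 -m pendant '[[[0,0,0.5],[0,0,0],1],[[0,0,0.8],[0,0,0],1],[[0,0,0.8],[0,0,0],1],[[0,0,0.8],[0,0,0],1],[[0,0,0.8],[0,0,0],1]]'
python3 -c "
from h import *
to(.6408,.0325,.0263,0)"
```

```text
clock: 17.77
position: [0.6391, 0.0339, 0.0472]
ee_rot: [3.14, -0.002, -0.007]
force: [-0.9, -0.7, -3.6]
grip_width: 0.0471
finger_force: 62.7
clock: 18.18
position: [0.6418, 0.0348, 0.043]
ee_rot: [-3.141, 0.001, -0.004]
force: [0.4, -0.0, -2.4]
grip_width: 0.047
finger_force: 62.7
t 18.18 shift cm [-0.11  0.23  1.67] turn deg [-0.  -0.1 -0. ] w 0.047
```

```bash
python3 -m pendant '[[[-0.1,0.23,0.5],[0,0,0],1],[[-0.1,0.23,1],[0,0,0],1],[[-0.1,0.23,1.4],[0,0,0],1],[[-0.1,0.23,1.65],[0,0,0],1],[[-0.1,0.23,1.72],[0,0,0],1]]'
python3 -m pendant '[[[0,0,0],[0,0,0],1],[[0,0,0],[0,0,0],0],[[0,0,0],[0,0,0],-0.6],[[0,0,0],[0,0,0],-0.6],[[0,0,0],[0,0,0],-0.6]]'
python3 -m pendant '[[[0,0,-2],[0,0,0],-0.6],[[0,0,-5],[0,0,0],-0.6],[[0,0,-8],[0,0,0],-0.6],[[0,0,-11],[0,0,0],-0.6],[[0,0,-13],[0,0,0],-0.6]]'
python3 -c "
from h import *
to(.4395,.116,.15,8.3)"
```

```text
clock: 18.6
position: [0.6395, 0.0324, 0.0254]
ee_rot: [3.141, -0.001, -0.002]
force: [-4.9, -1.8, 11.0]
grip_width: 0.047
finger_force: 64.3
clock: 19.02
position: [0.6404, 0.0328, 0.0247]
ee_rot: [-3.141, 0.0, -0.001]
force: [-0.4, 0.0, -1.1]
grip_width: 0.0682
finger_force: 0.0
clock: 19.43
position: [0.6413, 0.033, 0.1577]
ee_rot: [-3.141, 0.0, -0.007]
force: [-0.2, -0.4, 0.2]
grip_width: 0.0684
finger_force: 0.0
t 19.43 shift cm [-20.18  -8.3    0.69] turn deg [-0.  -0.2 -8.3] w 0.0684
```

Now the largest.

```bash
python3 -m pendant '[[[-2.5,-1,0],[0,0,0],-0.8],[[-6,-2.5,0],[0,0,0],-0.8],[[-9.5,-4,0],[0,0,0],-0.8],[[-13,-5.4,0],[0,0,0],-0.8],[[-16.5,-6.8,0],[0,0,0],-0.8]]'
python3 -m pendant '[[[-2,-0.8,0],[0,0,-4],-0.8],[[-3.7,-1.5,0.3],[0,0,-8],-0.8],[[-3.7,-1.5,1.5],[0,0,-8.3],-0.8],[[-3.7,-1.5,2.5],[0,0,-8.3],-0.8],[[-3.7,-1.5,3],[0,0,-8.3],-0.8]]'
python3 w.py 58 .4395 .1155
python3 -c "
from h import *
to(.4395,.1155,.09,8.3)"
```

```text
clock: 19.85
position: [0.4735, 0.1014, 0.1546]
ee_rot: [-3.141, 0.001, -0.001]
force: [-0.2, 1.6, -0.3]
grip_width: 0.077
finger_force: 0.0
clock: 20.27
position: [0.4378, 0.1155, 0.1236]
ee_rot: [3.133, 0.226, -0.001]
force: [0.1, -0.5, -0.3]
grip_width: 0.0768
finger_force: 0.0
expect [326. 243.] [([271.3, 202.4, 105.4, 91.1], 0.88), ([342.1, 320.1, 95.2, 121.1], 0.79)]
[0.4382 0.1169] 8.3 0.041
t 20.37 shift cm [ 0.17 -0.    3.35] turn deg [ 0.   0.1 -0.1] w 0.0774
```

```bash
python3 -m pendant '[[[0.05,-0.1,1],[0,0,0],-0.7],[[0.05,-0.1,2],[0,0,0],-0.7],[[0.05,-0.1,3],[0,0,0],-0.7],[[0.05,-0.1,3],[0,0,0],-0.7],[[0.05,-0.1,3],[0,0,0],-0.7]]'
python3 w.py 58 .4385 .1165
python3 -c "
from h import *
i=robot.camera_info('top'); print([ray(p,i,.005).round(4) for p in((196,280),(217,280),(207,269),(207,291))])
to(.4385,.1165,.017,8.3)"
```

```text
clock: 20.78
position: [0.4377, 0.1166, 0.0936]
ee_rot: [3.133, 0.227, -0.003]
force: [1.1, -0.2, -0.0]
grip_width: 0.0725
finger_force: 0.0
expect [326. 260.] [([347.2, 346.0, 91.9, 109.5], 0.82), ([97.9, 309.8, 138.8, 103.0], 0.76), ([267.6, 212.1, 118.4, 107.8], 0.7)]
[0.438  0.1167] 188.3 0.04
[array([0.4511, 0.2191]), array([0.4496, 0.1822]), array([0.4699, 0.1998]), array([0.431 , 0.1997])]
t 20.88 shift cm [-0.    0.03  7.75] turn deg [ 0. -0. -0.] w 0.0725
```

Torus edge at y=0.182, clear of the finger (max ~0.168).

```bash
python3 -m pendant '[[[-0.03,0,1.5],[0,0,0],-0.7],[[-0.03,0,3],[0,0,0],-0.7],[[-0.03,0,4],[0,0,0],-0.7],[[-0.03,0,4.3],[0,0,0],-0.7],[[-0.03,0,4.3],[0,0,0],-0.7]]'
python3 -m pendant '[[[0,0,1.5],[0,0,0],-0.7],[[0,0,3],[0,0,0],-0.7],[[0,0,3.4],[0,0,0],-0.7],[[0,0,3.4],[0,0,0],-0.5],[[0,0,3.4],[0,0,0],1]]'
python3 -m pendant '[[[0,0,0],[0,0,0],1],[[0,0,0],[0,0,0],1],[[0,0,0],[0,0,0],1],[[0,0,0],[0,0,0],1],[[0,0,0],[0,0,0],1]]'
python3 -m pendant '[[[0,0,0],[0,0,0],1],[[0,0,-1],[0,0,0],1],[[0,0,-3],[0,0,0],1],[[0,0,-5.5],[0,0,0],1],[[0,0,-9],[0,0,0],1]]'
python3 -c "
from h import *
to(.6388,.1229,.11,0)"
```

```text
clock: 21.3
position: [0.4377, 0.1166, 0.0511]
ee_rot: [3.133, 0.227, -0.002]
force: [-0.3, -0.5, -1.1]
grip_width: 0.0726
finger_force: 0.0
clock: 21.72
position: [0.4383, 0.1165, 0.0183]
ee_rot: [3.133, 0.227, 0.0]
force: [-1.4, -1.0, -4.9]
grip_width: 0.0574
finger_force: 65.0
clock: 22.13
position: [0.4384, 0.1167, 0.0182]
ee_rot: [3.133, 0.227, 0.002]
force: [-1.4, -0.6, 6.4]
grip_width: 0.0573
finger_force: 66.2
clock: 22.55
position: [0.4354, 0.1161, 0.1067]
ee_rot: [3.132, 0.228, -0.01]
force: [0.8, 0.3, -5.3]
grip_width: 0.0569
finger_force: 65.7
t 22.55 shift cm [20.22  2.27 -0.46] turn deg [0.1 0.4 8.3] w 0.0569
```

```bash
python3 -m pendant '[[[1.5,0.2,0],[0,0,0],1],[[4,0.5,0],[0,0,0],1],[[7,0.8,-0.3],[0,0,0],1],[[10,1.1,-0.4],[0,0,0],1],[[13,1.4,-0.4],[0,0,0],1]]'
python3 -m pendant '[[[3,0.3,0],[0,0,3],1],[[5.5,0.6,0.3],[0,0,6],1],[[6.9,0.8,1.5],[0,0,8.3],1],[[6.9,0.8,3.5],[0,0,8.3],1],[[6.9,0.8,5.5],[0,0,8.3],1]]'
python3 -m pendant '[[[0,0,0.4],[0,0,0],1],[[0,0,0.6],[0,0,0],1],[[0,0,0.6],[0,0,0],1],[[0,0,0.6],[0,0,0],1],[[0,0,0.6],[0,0,0],1]]'
python3 -c "
from h import *
to(.6388,.1229,.0325,0)"
```

```text
clock: 22.97
position: [0.5692, 0.1216, 0.1117]
ee_rot: [-3.133, -0.227, 0.001]
force: [0.7, 0.3, -4.7]
grip_width: 0.0572
finger_force: 66.1
clock: 23.38
position: [0.6386, 0.1236, 0.0557]
ee_rot: [-3.141, 0.001, -0.0]
force: [-0.7, -0.5, -6.3]
grip_width: 0.0569
finger_force: 66.1
clock: 23.8
position: [0.6389, 0.1239, 0.052]
ee_rot: [-3.141, 0.0, -0.004]
force: [-0.3, 1.0, -5.1]
grip_width: 0.0569
finger_force: 65.9
t 23.8 shift cm [-0.02  0.1   1.95] turn deg [-0.  -0.1 -0. ] w 0.0569
```

```bash
python3 -m pendant '[[[0,0.1,0.6],[0,0,0],1],[[0,0.1,1.2],[0,0,0],1],[[0,0.1,1.6],[0,0,0],1],[[0,0.1,1.85],[0,0,0],1],[[0,0.1,2],[0,0,0],1]]'
python3 -m pendant '[[[0,0,0],[0,0,0],1],[[0,0,0],[0,0,0],0],[[0,0,0],[0,0,0],-0.7],[[0,0,0],[0,0,0],-0.8],[[0,0,0],[0,0,0],-0.8]]'
python3 -m pendant '[[[0,0,-2],[0,0,0],-0.8],[[0,0,-5],[0,0,0],-0.8],[[0,0,-8],[0,0,0],-0.8],[[0,0,-11],[0,0,0],-0.8],[[0,0,-14],[0,0,0],-0.8]]'
python3 -m pendant '[[[-3,0,0],[0,0,0],-1],[[-7,0,0],[0,0,0],-1],[[-11,0,0],[0,0,0],-1],[[-15,0,0],[0,0,0],-1],[[-18,0,0],[0,0,0],-1]]'
python3 - <<'E'
from h import *
im=robot.capture('top');i=robot.camera_info('top'); d=robot.silhouettes('transformer_28','top')
cv2.imwrite('pics/end.png',cv2.resize(im[110:230,170:480],None,fx=2.5,fy=2.5)[:,:,::-1])
for n,x in {28:(.6356,-.135),38:(.6362,-.047),48:(.6408,.0325),58:(.6388,.1229)}.items():
    b=near(d,proj(np.array([[*x,.014+D[n][1]/2000]]),i)[0],20)
    if b: r=fit(tmodel(n),.014,[(b[1],i)],x,[0]); print(n,np.round((np.array(r[:2])-x)*1000,1),np.round(r[2:],2))
    else: print(n,"none")
E
```

```text
clock: 24.22
position: [0.6376, 0.1223, 0.0322]
ee_rot: [3.14, -0.001, -0.003]
force: [-9.4, -1.9, 19.0]
grip_width: 0.0571
finger_force: 68.8
clock: 24.63
position: [0.6389, 0.1229, 0.031]
ee_rot: [-3.141, 0.0, -0.003]
force: [-0.4, 0.2, -0.1]
grip_width: 0.0767
finger_force: 0.0
clock: 25.05
position: [0.6383, 0.1228, 0.172]
ee_rot: [-3.141, 0.0, -0.001]
force: [0.3, 1.3, 0.4]
grip_width: 0.0771
finger_force: 0.0
clock: 25.47
position: [0.4551, 0.1227, 0.1704]
ee_rot: [3.141, 0.001, -0.001]
force: [-0.4, 0.3, -0.1]
grip_width: 0.0854
finger_force: 0.0
28 [ 1.7 -0.1] [0.1  0.12]
38 [ 3.6 -1.8] [0.08 0.07]
48 [3.2 0.9] [-0.02  0.08]
58 [ 2.2 -4. ] [-0.09  0.33]
```

View pics/end.png

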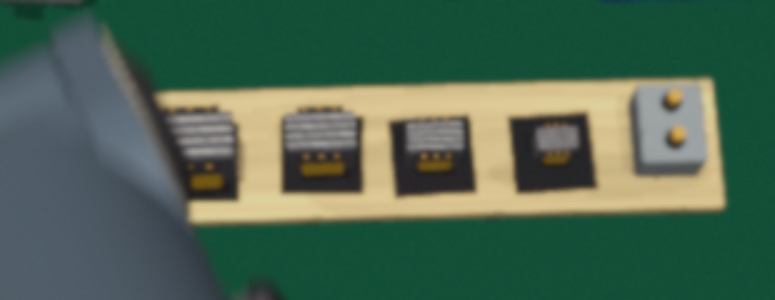

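The image shows all four standing on their pads in order, smallest by the socket box (671,125). I check the centring from the other cameras as well, with the arm moved above the row.

```bash
python3 -m pendant '[[[2,3,-1],[0,0,0],-1],[[4,6,-2],[0,0,0],-1],[[6,9,-4],[0,0,0],-1],[[7,11,-6],[0,0,0],-1],[[8,12,-8],[0,0,0],-1]]'
python3 -m pendant '[[[0,0,0],[0,0,0],-1],[[0,0,0],[0,0,0],-1],[[0,0,0],[0,0,0],-1],[[0,0,0],[0,0,0],-1],[[0,0,0],[0,0,0],-1]]'
python3 - <<'E'
from h import *
for c in("wrist","scene"):
    i=robot.camera_info(c); im=robot.capture(c); cv2.imwrite(f'pics/end_{c}.png',im[:,:,::-1])
    d=robot.silhouettes('transformer_28',c); pd=robot.silhouettes('pad_1',c)
    for n,x in {28:(.6356,-.135),38:(.6362,-.047),48:(.6408,.0325),58:(.6388,.1229)}.items():
        q=proj(np.array([[*x,.014+D[n][1]/2000]]),i)[0]
        b=near(d,q,30); p=near(pd,proj(np.array([[*x,.014]]),i)[0],30)
        print(c,n,q.round(),end=" ")
        if b: r=fit(tmodel(n),.014,[(b[1],i)],x,[0]); print("obj",np.round((np.array(r[:2])-x)*1000,1),np.round(r[2:],2),end=" ")
        if p:
            # pad hull incl. hidden part: union with transformer mask hidden region
            m=p[1]; h=cv2.convexHull(np.argwhere(m)[:,::-1].astype(np.int32)); M=np.zeros(m.shape,np.uint8); cv2.fillConvexPoly(M,h,1)
            r=fit(PAD,.012,[(M>0,i)],x,[0]); print("pad",np.round((np.array(r[:2])-x)*1000,1),np.round(r[2:],2),end="")
        print()
E
```

```text
clock: 25.98
position: [0.5399, -0.0017, 0.2515]
ee_rot: [3.14, -0.009, 0.002]
force: [0.3, 0.6, -0.0]
grip_width: 0.0857
finger_force: 0.0
clock: 26.4
position: [0.5373, 0.0036, 0.2495]
ee_rot: [-3.142, -0.002, 0.003]
force: [-0.6, 0.2, 0.3]
grip_width: 0.0851
finger_force: 0.0
wrist 28 [487.  93.] obj [-0.2  1.3] [-0.    0.07] pad [-1.5  1.6] [0.03 0.03]
wrist 38 [385.  91.] obj [1.2 0.3] [0.02 0.07] pad [-1.4  1. ] [0.03 0.02]
wrist 48 [290.  85.] obj [0.6 1.1] [-0.02  0.06] pad [-1.5  1.4] [-0.04  0.03]
wrist 58 [180.  87.] pad [-2.7 -0.5] [-0.02  0.37]
scene 28 [234. 280.] pad [0.7 0.2] [0.01 0.07]
scene 38 [276. 288.] obj [ 1.1 -0.5] [-0.04  0.08] pad [0.6 0.7] [0.06 0.19]
scene 48 [315. 297.] obj [ 1.4 -1.5] [0.04 0.09] pad [1.  1.2] [-0.06  0.32]
scene 58 [361. 304.] obj [-0.2 -1.5] [0.01 0.07] pad [ 1.5 -2.8] [0.02 0.77]
```

View pics/end_wrist.png

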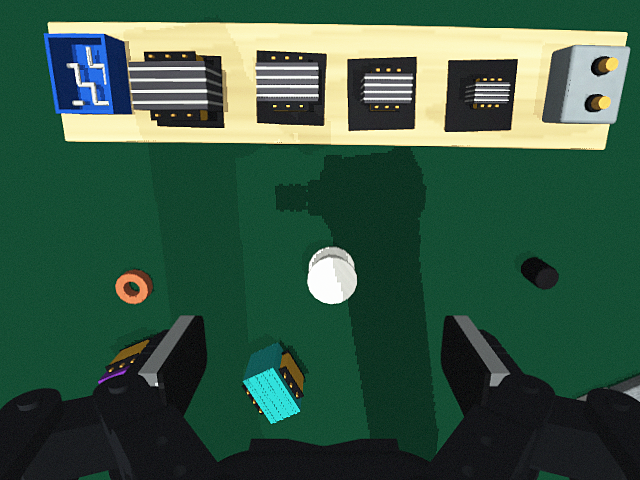

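The wrist view shows all four upright and released on their pads: 58 (175,85), 48 (288,82), 38 (385,88) and 28 (488,93) next to the socket box. They are within about 2.5 mm of centre, and the look-alikes are untouched. Handing in.

```bash
python3 -c "
from plant import robot
print(robot.sign_off())"
```

```text
the job is handed in; nothing more can be done
None
```

The job is handed in: the four transformers stand upright and released on the four pads, smallest beside the socket box and largest farthest from it, at about 27 s on the robot clock. The three smaller ones measured within about 3 mm of their pad centres. The largest was set down on its measured pad centre, but its pad was too hidden for an independent check of the centring.

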